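Turn a driver module over against the bench stop

TASK

Take the flux jar off the module and stand it upright inside the square tray. Then push the module up against the bench stop until it leans there on its edge, and from behind tip it over towards the robot, letting it down with the fingers instead of letting it slam, so that it ends flat on the bench in front of the stop with its components facing up. Do not ram the module into the stop, do not tip the jar over, and leave everything else where it is.

Things in the scene. Friction and masses are not known exactly. Their poses are not given: they have to be found in the camera images.
- module: flat LED driver module, aluminium, 96 (x) x 110 (y) x 9 mm, 0.16 to 0.3 kg, too wide to grasp across. Lies flat on the bench at the start, plain metal back with four dark strips up; green circuit board with chips underneath. Its x points at the stop within 0.25 rad. Origin: centre of the component face (underside at the start); z points out through the metal back: up at the start, down when done.
- flux_jar: small round white jar with black cap, 42 mm diameter, 62 mm tall, 0.08 kg, standing loose on the module at the start; origin at the centre of its underside, z up through the cap.
- tray: fixed shallow square open tray, grey plastic, 110 x 110 mm outside, rim 14 mm above the bench, walls 4 mm, inner floor about 4 to 5 mm above the bench; to the left or right of the module. Origin: centre of its underside.
- dish: bystander: fixed round shallow grey dish, 110 mm across, 18 mm high, on the other side from the tray. Origin: centre of its underside.
- bench_stop: fixed, slippery polished aluminium fence, 170 mm long (its y). Front: cove of three slopes. Origin: middle of the foot line where the front meets the bench; x points level away from the module. Front outline (x, height) in mm: (0,0), (23,16), (35,36), (40,52); nothing of it beyond x = 47. Pushed by its near edge, the module rides up the slopes with a few newtons and pokes out over the top.
- stop_top (a point): middle of the stop's top edge, 52 mm up, axes as the stop's. With its near edge at the foot line the module leans there by itself at about 53 degrees, upper edge 75 to 82 mm above the bench, 15 to 30 mm behind this point. Behind, all is free above 40 mm. Pulled back over the foot line it passes upright and topples on its metal back; let go lower than 20 degrees it lands softly enough.
- spool: bystander: metal solder spool, 52 mm diameter, 40 mm tall, standing; origin at the underside.
- water_bottle: bystander: clear bottle, 62 mm diameter, 190 mm tall, standing; origin at the underside.
- screwdriver: bystander: screwdriver with black handle, lying; origin under its middle.
- multimeter: bystander: black hand multimeter, 160 x 80 x 34 mm, lying behind the stop; origin at the underside.
- magnifier: bystander: round hand magnifier, 60 mm lens, white handle, lying flat; origin under the lens.
- cup: bystander: white cup, 72 mm rim, 95 mm tall; origin at the underside.

How it is judged:
By the outcome, as a careful person would: the job done as asked, in the order asked, and still so for the second after the job is handed in, with the robot touching nothing.
It also fails if it takes over 72 s, if anything falls off the work surface, if the arm or the gripper's body presses on something with over 40 N, if the wrist force passes 120 N, or if a joint passes its speed limit or range.

ROBOT

A 6-joint arm with a two-finger parallel gripper is mounted at the origin on the work surface. World frame = base frame: x ahead of the robot, y to its left, z up, the work surface at z = 0. Lengths are in m, angles in rad, forces in N, time in s.
With the tool pointing down it reaches from about 0.225 to 0.875 m from the base axis. Payload 3.4 kg.
Tool frame: the origin (TCP) lies midway between the tips of the shut fingers; the grasp point (between the pads) lies 19 mm behind it (pinch_z is the distance from the TCP to the grasp point, in m); z points along the fingers, y is the line along which they close (so a half turn about z gives the same grasp; the last joint's range is limited). The gripper opens to 85 mm and grips with 20 to 120 N. Pads are 22 mm wide; open, the fingers measure 114 mm over their backs; the gripper's body (76 mm by 85 mm) begins 54 mm behind the grasp point. The pads swing forward as they close: fully open they stand 13 mm farther back than shut.
Start: joints at [1.099, 0.276, 1.505, -0, 1.361, -0.121], TCP at [0.198, 0.54, 0.231] pointing down, gripper open.
Joint ranges: [-2.89, 2.89], [-0.75, 2.08], [0.22, 2.7], [-1.18, 4.32], [0.11, 2.71], [-2.7, 2.7]. Speed limits (rad/s): [2.57, 2.57, 3.14, 3.14, 3.14, 3.14].

INTERFACE

Orientations are given as a unit quaternion [w, x, y, z].
In Python, from rig import get_state, get_image, sign_off, pinch_z gives the robot as it stands.
- The arm moves only by the tool send_rows, never from a script. Its argument "steps" is one flat list of numbers, 5 for each row, row after row: the gripper's target within -1 to 1 (fully open at 1, half-way at 0, shut at -1), then the shift along the tool's x, y, z in cm, then the turn about the tool's z in degrees. In form: [gripper, x, y, z, roll, gripper, x, y, z, roll, ...]. A call has 1 to 12 rows; each row shifts and turns the commanded pose from where the row before left it, along the tool's axes as they then stand; what a row does not reach is not made up. A row lasts 1/10 s, in which the tool goes at most 50 mm and 8.59 degrees, less where a joint would pass 70% of its speed; a pose out of reach is approached as far as the arm can. A call is refused whole if a number of a shift passes 5 or a number of a turn 8.59, either way. A call with a gripper value outside its range is refused whole. The fingers move at their own pace and stop on an object; "newtons" is the grip in N (left out, the last holds). Time passes only in rows, so rows that do not move let the fingers close. It gives the time, the measured TCP pose, the force, the opening and the grip force at its end, in the units of the state.
- get_state(): the state, without advancing time (a new reading comes with each control period).
- get_image(name): name is "scene" or "top"; returns a dict with "color" (400x640x3 uint8, red, green, blue), "mtx" (3x3 intrinsics, pixels), "T" (4x4, takes a point from camera to world coordinates). Camera axes: x right, y down, z forward; pixel columns grow to the right and rows downward; lengths in m; the calibration is good to about 2 mm. A picture is of the moment at which its call begins. There is no depth.
- sign_off(): hands the job in; it is judged then, once.
The state is a dict: "clock": time; "qpos": joint angles; "qd": joint speeds; "effort": joint torques, N m; "position": TCP position; "ee_rot": TCP orientation; "contact_force": force on the tool from outside, world axes, zero at the start; "moment": the same for the moment, N m; "width": finger opening in m; "gripper_force": force on a finger pad.
Only numpy, scipy, OpenCV 4.12 (cv2) and the standard library are available. Lean on these libraries where they do the work, as an engineer would, in place of code of your own. Each camera call takes 0.05 s, during which the arm holds its last target. There are 200 camera calls.

## Working session

There is one attempt and no reset: what is moved stays moved. The work goes in short steps, Python scripts to look and compute and a tool call to move; the robot and the scene stay as the last step left them, time stands still between calls to the robot, and variables do not carry over. Pictures are saved under pics/ and viewed, at most 10 in all, crops included, and the job is handed in when it is done.

Besides the shell and the picture viewer there is one more tool, called by a JSON object that holds its "api" and its "payload", one argument or row to a line. send_rows: Moves the arm, as the interface text tells. Its arguments: {"type":"object","properties":{"steps":{"type":"array"},"newtons":{"type":"number"}},"required":["steps"]}

```bash
mkdir -p pics; ls
cat > h.py <<'E'
import numpy as np,cv2
from rig import *
def save(n,f):
    d=get_image(n); cv2.imwrite('pics/'+f+'.png',d['color'][:,:,::-1]); np.savez('pics/'+f+'.npz',**{k:d[k] for k in('color','mtx','T')}); return d
def ray(d,u,v,z):
    T=d['T']; r=T[:3,:3]@np.linalg.solve(d['mtx'],[u,v,1]); o=T[:3,3]; return o+r*(z-o[2])/r[2]
def proj(d,p):
    p=np.linalg.inv(d['T'])@np.append(p,1); q=d['mtx']@p[:3]; return q[:2]/q[2]
E
python3 - <<'E'
from h import *
np.set_printoptions(precision=4,suppress=True)
for n in('top','scene'):
    d=save(n,n+'0'); print(d['mtx'],d['T'])
print(get_state(),pinch_z)
E
```

```text
pics
[[439.1576   0.     319.3933]
 [  0.     439.1576 199.2037]
 [  0.       0.       1.    ]] [[ 0.0098 -0.9819  0.1889  0.3553]
 [-0.9999 -0.0082  0.009   0.0028]
 [-0.0073 -0.189  -0.9819  1.4895]
 [ 0.      0.      0.      1.    ]]
[[434.0171   0.     316.7485]
 [  0.     434.0171 199.6782]
 [  0.       0.       1.    ]] [[-0.0929  0.8675 -0.4887  1.1933]
 [ 0.9957  0.0811 -0.0454  0.0667]
 [ 0.0002 -0.4908 -0.8713  1.1004]
 [ 0.      0.      0.      1.    ]]
{'clock': 0.1, 'qpos': array([ 1.099 ,  0.2765,  1.506 , -0.    ,  1.3607, -0.121 ]), 'qd': array([-0.0007, -0.0002, -0.0024,  0.0012, -0.0005,  0.0026]), 'effort': array([  0.0007, -41.77  , -24.6405,  -0.0003,   0.0058,   0.    ]), 'position': array([0.1974, 0.5396, 0.2305]), 'ee_rot': array([-0.0002,  0.1745,  0.9847, -0.0008]), 'contact_force': array([-0.0194,  0.3375,  0.3513]), 'moment': array([ 0.0124, -0.0122,  0.0204]), 'gripper_force': 0.0, 'width': 0.08589087256907219} 0.0187
```

View pics/top0.png

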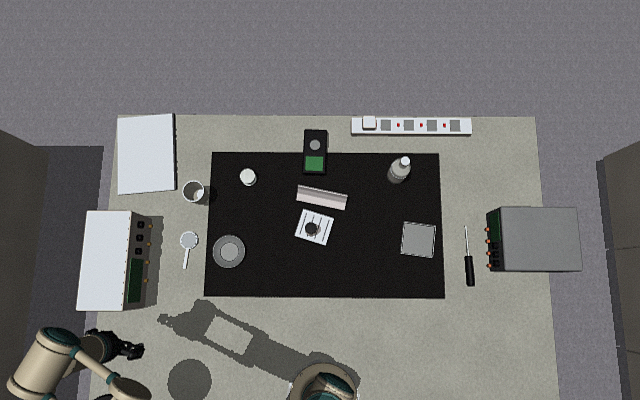

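View pics/scene0.png

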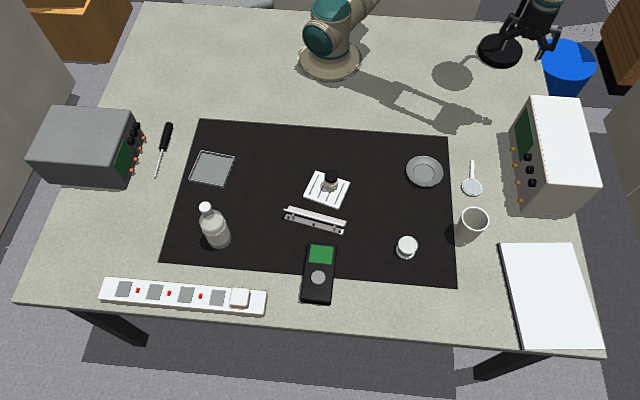

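The top view shows the module at (314,227) with the jar on it, the stop at (322,197), the tray at (418,239) and the dish at (229,251). The scene view agrees. I'll enlarge crops of both for corner pixels.

Run:
```python
import cv2,numpy as np
a=cv2.imread('pics/top0.png')[170:270,270:450]; b=cv2.imread('pics/scene0.png')[140:260,180:360]
A=cv2.resize(a,None,fx=4.4,fy=4.4,interpolation=cv2.INTER_CUBIC)
cv2.imwrite('pics/c1.png',A)
B=cv2.resize(b,None,fx=4.4,fy=4.4,interpolation=cv2.INTER_CUBIC)
cv2.imwrite('pics/c2.png',B)
```

```text
(no output)
```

View pics/c1.png

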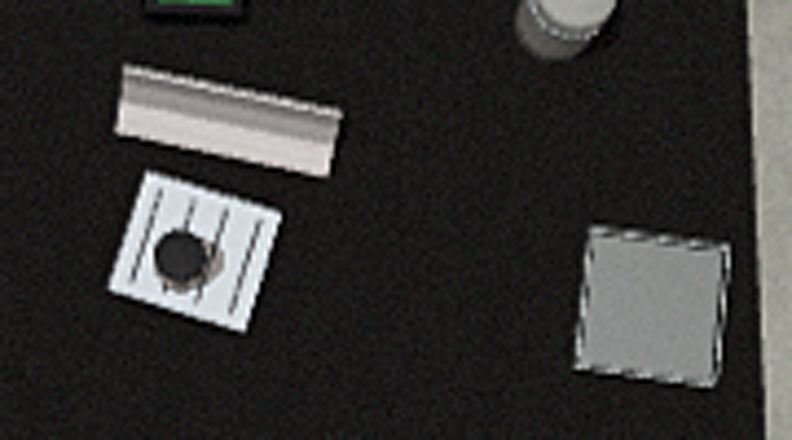

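View pics/c2.png

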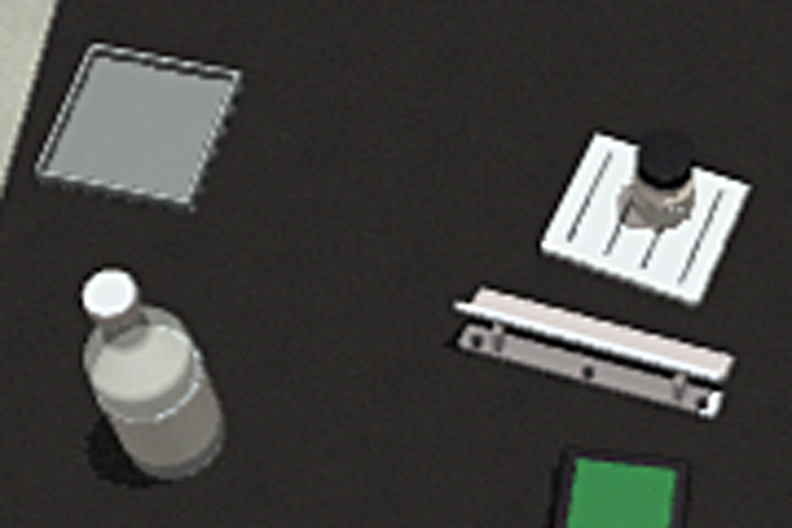

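The crops give, at 4.4x, these pixels in c1. Module corners: (147,172), (282,210), (245,333), (108,290). Jar cap: (182,255). Stop foot: (116,132) to (330,177). Stop top: (123,66) to (342,112). Tray corners: (591,228), (730,243), (715,387), (575,369). In c2 the jar cap is near (667,152).

Run:
```python
from h import *
np.set_printoptions(precision=4,suppress=True)
t=dict(np.load('pics/top0.npz')); s=dict(np.load('pics/scene0.npz'))
c1=lambda p:((p[0]+.5)/4.4-.5+270,(p[1]+.5)/4.4-.5+170)
c2=lambda p:((p[0]+.5)/4.4-.5+180,(p[1]+.5)/4.4-.5+140)
def show(n,d,c,ps,z):
    P=np.array([ray(d,*c(p),z)[:2] for p in ps]); print(n,P.tolist() and P.round(4).tolist(),'mean',P.mean(0))
    e=np.roll(P,-1,0)-P; print('  len',np.linalg.norm(e,axis=1),'ang',np.degrees(np.arctan2(e[:,1],e[:,0]))); return P
show('mod t',t,c1,[(147,172),(282,210),(245,333),(108,290)],.009)
show('mod s',s,c2,[(597,131),(750,184),(698,298),(542,240)],.009)
show('foot t',t,c1,[(116,132),(330,177)],0)
show('top t',t,c1,[(123,66),(342,112)],.052)
show('top s',s,c2,[(483,289),(734,355)],.052)
show('tray t',t,c1,[(591,228),(730,243),(715,387),(575,369)],.014)
show('tray s',s,c2,[(92,43),(241,73),(192,206),(38,174)],.014)
show('cap t',t,c1,[(182,255)],.071)
show('cap s',s,c2,[(667,152)],.071)
```

```text
mod t [[0.6066, 0.072], [0.5777, -0.033], [0.4824, -0.0051], [0.5144, 0.1004]] mean [0.5453 0.0336]
  len [0.1089 0.0993 0.1102 0.0965] ang [-105.4021  163.6546   73.1179  -17.1363]
mod s [[0.4775, -0.0043], [0.5103, 0.1021], [0.6004, 0.0733], [0.5666, -0.0324]] mean [0.5387 0.0347]
  len [0.1113 0.0946 0.1109 0.0933] ang [  72.8696  -17.7255 -107.7806  162.5173]
foot t [[0.6398, 0.0973], [0.6054, -0.0706]] mean [0.6226 0.0133]
  len [0.1714 0.1714] ang [-101.5703   78.4297]
top t [[0.6811, 0.0897], [0.6467, -0.0772]] mean [0.6639 0.0062]
  len [0.1704 0.1704] ang [-101.6506   78.3494]
top s [[0.6299, -0.0613], [0.6614, 0.0977]] mean [0.6457 0.0182]
  len [0.1622 0.1622] ang [  78.8036 -101.1964]
tray t [[0.565, -0.2705], [0.5543, -0.3768], [0.4444, -0.361], [0.457, -0.2556]] mean [ 0.5052 -0.316 ]
  len [0.1068 0.111  0.1062 0.109 ] ang [-95.7417 171.8531  83.2032  -7.8985]
tray s [[0.4405, -0.3621], [0.456, -0.2538], [0.5651, -0.2662], [0.55, -0.3741]] mean [ 0.5029 -0.3141]
  len [0.1095 0.1098 0.1089 0.1101] ang [ 81.8734  -6.5118 -97.973  173.789 ]
cap t [[0.5341, 0.0422]] mean [0.5341 0.0422]
  len [0.] ang [0.]
cap s [[0.53, 0.0458]] mean [0.53   0.0458]
  len [0.] ang [0.]
```

{"api": "send_rows", "payload": {
  "steps": [1,0,0,0,-4.2,1,0,0,0,-4.3,1,-4,-4,0,0,1,-4,-4,0,0,1,-4,-4,0,0,1,-4,-4,0,0,1,-4,-4,0,0,1,-4,-4,0,0,1,-4,-4,0,0,1,-3.5,-3.5,0,0,1,0,0,0,0,1,0,0,0,0],
  "newtons": 25
}}

```text
clock: 1.3
position: [0.4177, 0.2056, 0.2309]
ee_rot: [-0.001, 0.103, 0.995, 0.0]
contact_force: [-0.5, 0.5, 0.2]
width: 0.0854
gripper_force: 0.0
```

```bash
cat >> h.py <<'E'
from scipy.spatial.transform import Rotation as R
def rel(*p):
    s=get_state(); q=s['ee_rot']; M=R.from_quat([q[1],q[2],q[3],q[0]]).as_matrix()
    print('t',s['clock'],'pos',s['position'].round(4),'yawx',np.degrees(np.arctan2(M[1,0],M[0,0])).round(2),'F',s['contact_force'].round(2),'w',round(s['width'],4))
    for t in p: print('  cm',((np.array(t)-s['position'])@M*100).round(2))
E
python3 -c "
from h import *
rel((.532,.044,.12),(.532,.044,.02))"
```

```text
t 1.3 pos [0.4177 0.2056 0.2309] yawx 168.2 F [-0.46  0.53  0.17] w 0.0854
  cm [-14.51 -13.48  11.07]
  cm [-14.53 -13.48  21.07]
```

{"api": "send_rows", "payload": {
  "steps": [1,-2.9,-2.7,0,-0.1,1,-2.9,-2.7,0,0,1,-2.9,-2.7,1,0,1,-2.9,-2.7,2,0,1,-2.9,-2.7,2,0,1,0,0,3,0,1,0,0,3,0,1,0,0,0,0,1,0,0,0,0]
}}

```text
clock: 2.2
position: [0.5322, 0.0469, 0.1213]
ee_rot: [-0.001, 0.099, 0.995, 0.0]
contact_force: [0.6, -0.1, 0.4]
width: 0.0854
gripper_force: 0.0
```

```bash
python3 -c "
from h import *
rel((.532,.044,.12),(.532,.044,.02))
d=save('scene','s1'); c=d['color'][120:270,220:420,::-1]
cv2.imwrite('pics/s1c.png',cv2.resize(c,None,fx=4,fy=4,interpolation=cv2.INTER_CUBIC))"
```

```text
t 2.2 pos [0.5322 0.0469 0.1213] yawx 168.63 F [ 0.62 -0.1   0.44] w 0.0854
  cm [-0.03 -0.29  0.13]
  cm [-0.05 -0.29 10.13]
```

View pics/s1c.png

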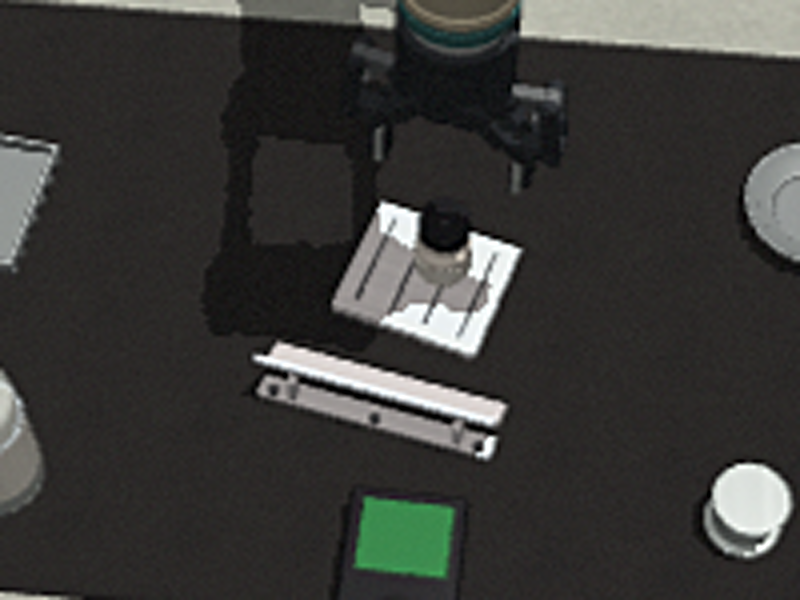

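The open fingers at (380,140) and (520,175) straddle the jar cap at (445,215). Next: descend and grip.

{"api": "send_rows", "payload": {
  "steps": [1,0,-0.3,2,0,1,0,0,3,0,1,0,0,3,0,1,0,0,2.5,0,1,0,0,0,0,0.5,0,0,0,0,0.3,0,0,0,0,0.1,0,0,0,0,-0.1,0,0,0,0,-0.3,0,0,0,0,-0.5,0,0,0,0,-0.5,0,0,0,0]
}}

```text
clock: 3.45
position: [0.5334, 0.0425, 0.0182]
ee_rot: [0.002, 0.1, 0.995, 0.0]
contact_force: [-0.1, 0.9, 6.7]
width: 0.0408
gripper_force: 24.7
```

```bash
python3 -c "
from h import *
rel((.504,-.315,.11))"
```

```text
t 3.45 pos [0.5334 0.0425 0.0182] yawx 168.48 F [-0.14  0.86  6.72] w 0.0408
  cm [ -4.28 -35.61  -9.21]
```

{"api": "send_rows", "payload": {
  "steps": [-0.5,0,0,-1,0,-0.5,0,0,-2,0,-0.5,0,0,-3,0,-0.5,0,0,-3,0,-0.5,-1,-3,0,0,-0.5,-1.2,-4,0,0,-0.5,-1,-4,0,0,-0.5,-0.4,-4,0,0,-0.5,0,-4,0,0,-0.5,0,-4,0,0,-0.5,0,-4,0,0,-0.5,0,-4,0,0]
}}

```text
clock: 4.65
position: [0.5049, -0.2703, 0.1072]
ee_rot: [0.0, 0.1, 0.995, -0.0]
contact_force: [0.7, -0.0, -1.1]
width: 0.0411
gripper_force: 25.5
```

{"api": "send_rows", "payload": {
  "steps": [-0.5,-0.4,-3,0,0,-0.5,-0.3,-1.6,0,0,-0.5,0,0,0,0,-0.5,0,0,2,0,-0.5,0,0,2,0,-0.5,0,0,0,0,-0.5,0,0,0,0]
}}

```text
clock: 5.35
position: [0.5033, -0.3136, 0.0664]
ee_rot: [-0.0, 0.1, 0.995, 0.001]
contact_force: [-0.5, -0.2, -0.3]
width: 0.0411
gripper_force: 25.6
```

```bash
python3 -c "
from h import *
rel((.504,-.315,.0137))
d=save('scene','s2'); c=d['color'][80:230,150:350,::-1]
cv2.imwrite('pics/s2c.png',cv2.resize(c,None,fx=4,fy=4,interpolation=cv2.INTER_CUBIC))"
```

```text
t 5.35 pos [ 0.5033 -0.3136  0.0664] yawx 168.57 F [-0.48 -0.18 -0.3 ] w 0.0411
  cm [-0.1  -0.13  5.27]
```

View pics/s2c.png

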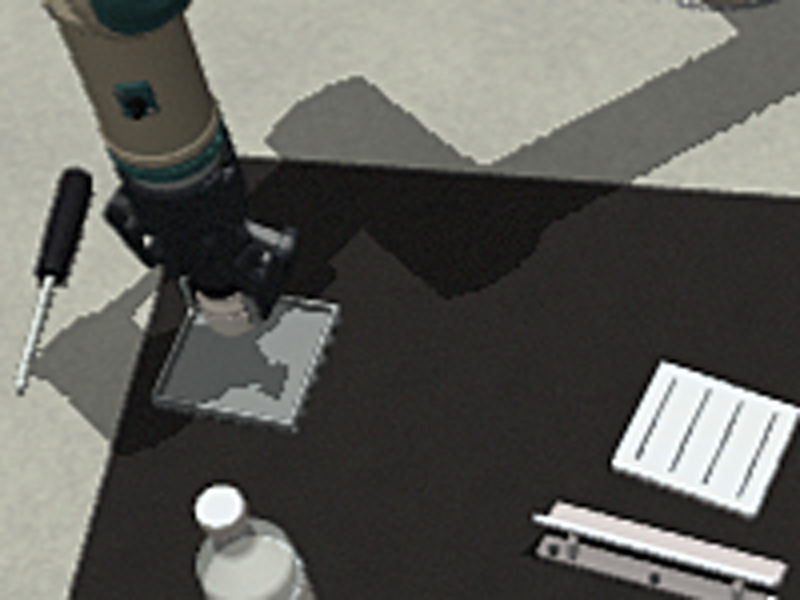

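The jar is held upright at (228,310) over the tray, and the module looks undisturbed. Lowering it now.

{"api": "send_rows", "payload": {
  "steps": [-0.5,-0.1,-0.1,2,0,-0.5,0,0,1.5,0,-0.5,0,0,1,0,-0.5,0,0,0.3,0,-0.5,0,0,0.2,0,-0.5,0,0,0.2,0,-0.5,0,0,0,0]
}}

```text
clock: 6.1
position: [0.5043, -0.3165, 0.0147]
ee_rot: [0.0, 0.1, 0.995, -0.0]
contact_force: [-0.8, -0.3, -1.1]
width: 0.0409
gripper_force: 25.6
```

{"api": "send_rows", "payload": {
  "steps": [-0.5,0,0,0.1,0,-0.5,0,0,0.1,0,-0.5,0,0,0,0]
}}

```text
clock: 6.4
position: [0.5043, -0.3165, 0.0132]
ee_rot: [0.0, 0.1, 0.995, -0.0]
contact_force: [-1.2, 0.3, 5.2]
width: 0.0413
gripper_force: 26.0
```

{"api": "send_rows", "payload": {
  "steps": [-0.1,0,0,0,0,0.1,0,0,0,0,0.3,0,0,0,0,0.5,0,0,0,0,0.5,0,0,0,0,0.5,0,0,-2,0,0.5,0,0,-3,0,0.5,0,0,-4,0,0.5,0,0,-3,0,0.5,0,0,0,0]
}}

```text
clock: 7.4
position: [0.5066, -0.3183, 0.1371]
ee_rot: [0.004, 0.1, 0.995, -0.003]
contact_force: [0.5, -0.0, -0.0]
width: 0.064
gripper_force: 0.0
```

Run:
```python
from h import *
a=np.radians(-11.6); S=np.array([np.cos(a),np.sin(a)]); Y=np.array([-S[1],S[0]]); f=np.array([.621,.0135])
p=f-.17*S+.004*Y; print(p)
rel((*p,.12))
d=save('top','t3'); s=save('scene','s3')
A=cv2.resize(d['color'][170:270,270:450,::-1],None,fx=4.4,fy=4.4,interpolation=cv2.INTER_CUBIC)[:,:,:]
B=cv2.resize(s['color'][140:260,180:360,::-1],None,fx=3,fy=3,interpolation=cv2.INTER_CUBIC)
cv2.imwrite('pics/t3c.png',A)
```

```text
[0.45527652 0.05160155]
t 7.4 pos [ 0.5066 -0.3183  0.1371] yawx 168.51 F [ 0.52 -0.05 -0.03] w 0.064
  cm [12.41 35.23  1.44]
```

View pics/t3c.png

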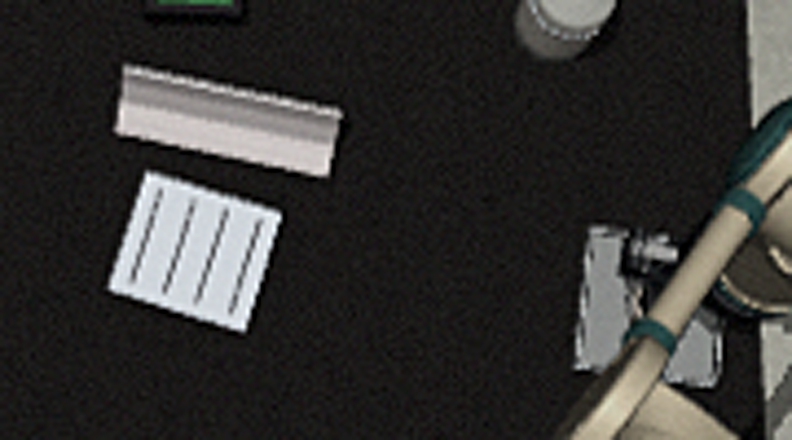

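The module is still at its original pixels (147,172)/(245,333); the arm hides the jar. Next: behind the near edge, keeping the opening at 64 mm as a two-point pusher.

{"api": "send_rows", "payload": {
  "steps": [0.5,1.55,4.4,0,0,0.5,1.55,4.4,0,0,0.5,1.55,4.4,0,0,0.5,1.55,4.4,0,0,0.5,1.55,4.4,0,0,0.5,1.55,4.4,0,0,0.5,1.55,4.4,0,0,0.5,1.55,4.4,0,0,0.5,0,0,3,0,0.5,0,0,4,0,0.5,0,0,3,0,0.5,0,0,0,0]
}}

```text
clock: 8.7
position: [0.4476, 0.0538, 0.028]
ee_rot: [-0.006, 0.1, 0.995, -0.0]
contact_force: [-0.8, -0.7, -0.4]
width: 0.0641
gripper_force: 0.0
```

Run:
```python
from h import *
rel((0.4553,0.0516,0.0))
```

```text
t 8.7 pos [0.4476 0.0538 0.028 ] yawx 168.53 F [-0.76 -0.69 -0.38] w 0.0641
  cm [-0.83 -0.05  2.79]
```

Lower gently to touch the bench.

{"api": "send_rows", "payload": {
  "steps": [0.5,0,0,1,0,0.5,0,0,0.5,0,0.5,0,0,0.5,0,0.5,0,0,0.2,0,0.5,0,0,0.2,0,0.5,0,0,0,0]
}}

```text
clock: 9.3
position: [0.4528, 0.0533, 0.0085]
ee_rot: [0.0, 0.1, 0.995, 0.0]
contact_force: [-0.3, 0.1, -0.0]
width: 0.0641
gripper_force: 0.0
```

{"api": "send_rows", "payload": {
  "steps": [0.5,0,0,0.2,0,0.5,0,0,0.2,0,0.5,0,0,0.2,0,0.5,0,0,0,0]
}}

```text
clock: 9.7
position: [0.4524, 0.0534, 0.002]
ee_rot: [-0.0, 0.1, 0.995, 0.0]
contact_force: [0.1, 0.2, 0.6]
width: 0.0638
gripper_force: 0.0
```

{"api": "send_rows", "payload": {
  "steps": [0.5,0,0,0.2,0,0.5,0,0,0.2,0,0.5,0,0,0,0]
}}

```text
clock: 10.0
position: [0.4524, 0.0534, -0.002]
ee_rot: [-0.0, 0.1, 0.995, 0.0]
contact_force: [0.3, 0.3, -0.6]
width: 0.0643
gripper_force: 0.0
```

{"api": "send_rows", "payload": {
  "steps": [0.5,0,0,0.2,0,0.5,0,0,0.1,0,0.5,0,0,0,0]
}}

```text
clock: 10.3
position: [0.4525, 0.0534, -0.0049]
ee_rot: [-0.0, 0.1, 0.995, 0.0]
contact_force: [-0.3, -1.3, -0.8]
width: 0.0643
gripper_force: 0.0
```

{"api": "send_rows", "payload": {
  "steps": [0.5,0,0,0.1,0,0.5,0,0,0.1,0,0.5,0,0,0,0]
}}

```text
clock: 10.6
position: [0.4528, 0.0534, -0.0061]
ee_rot: [0.0, 0.1, 0.995, 0.0]
contact_force: [-2.3, -0.2, 7.3]
width: 0.0641
gripper_force: 3.5
```

{"api": "send_rows", "payload": {
  "steps": [0.5,0,0,-0.3,0,0.5,-0.5,0,0,0,0.5,-0.5,0,0,0,0.5,-0.5,0,0,0,0.5,-0.5,0,0,0,0.5,-0.5,0,0,0,0.5,-0.5,0,0,0,0.5,-0.5,0,0,0,0.5,-0.5,0,0,0,0.5,-0.5,0,0,0,0.5,0,0,0,0]
}}

```text
clock: 11.7
position: [0.4981, 0.0442, -0.0036]
ee_rot: [0.001, 0.1, 0.995, 0.0]
contact_force: [-0.3, -0.2, 0.5]
width: 0.0639
gripper_force: 0.0
```

```bash
cat >> h.py <<'E'
a=np.radians(-11.6); S=np.array([np.cos(a),np.sin(a)]); Y=np.array([-S[1],S[0]]); f=np.array([.621,.0135])
def st():
    p=get_state(); d=p['position'][:2]-f; F=p['contact_force']; print('t',p['clock'],'stop x,y mm',(d@S*1e3).round(1),(d@Y*1e3).round(1),'z',(p['position'][2]*1e3).round(1),'Fstop',(F[:2]@S).round(2),(F[:2]@Y).round(2),F[2].round(2))
def quad(img,d,z,x0=290,x1=345,y0=185,y1=255):
    g=img[y0:y1,x0:x1].astype(int).min(2); m=(g>150).astype(np.uint8)
    n,l,s,c=cv2.connectedComponentsWithStats(m)
    for i in range(1,n):
        if s[i,4]>80:
            r=cv2.minAreaRect(np.argwhere(l==i)[:,::-1].astype(np.float32)); b=cv2.boxPoints(r)+[x0,y0]
            print(s[i,4],[((ray(d,*q,z)[:2]-f)@np.c_[S,Y]*1e3).round(0).tolist() for q in b])
E
python3 -c "
from h import *
st(); d=save('top','t4'); quad(d['color'],d,.009)"
```

```text
t 11.7 stop x,y mm -126.6 5.4 z -3.6 Fstop -0.24 -0.3 0.54
375 [[2.0, 88.0], [38.0, 86.0], [26.0, -83.0], [-10.0, -81.0]]
85 [[-36.0, 63.0], [-20.0, 64.0], [-15.0, -18.0], [-30.0, -19.0]]
321 [[-65.0, 84.0], [-44.0, -12.0], [-98.0, -24.0], [-118.0, 72.0]]
```

{"api": "send_rows", "payload": {
  "steps": [0.5,-0.4,0,0,0,0.5,-0.4,0,0,0,0.5,-0.3,0,0,0,0.5,-0.2,0,0,0,0.5,-0.2,0,0,0,0.5,-0.2,0,0,0,0.5,-0.2,0,0,0,0.5,-0.2,0,0,0,0.5,-0.2,0,0,0,0.5,-0.2,0,0,0,0.5,-0.2,0,0,0,0.5,-0.2,0,0,0]
}}

```text
clock: 12.95
position: [0.5256, 0.0385, -0.0037]
ee_rot: [0.0, 0.1, 0.995, 0.0]
contact_force: [-1.3, 0.1, -0.3]
width: 0.0644
gripper_force: 0.8
```

```bash
python3 -c "
from h import *
st()"
```

```text
t 12.95 stop x,y mm -98.4 5.3 z -3.7 Fstop -1.28 -0.14 -0.31
```

{"api": "send_rows", "payload": {
  "steps": [0.5,-0.2,0,0,0,0.5,-0.2,0,0,0,0.5,-0.2,0,0,0,0.5,-0.3,0,0,0,0.5,-0.3,0,0,0,0.5,-0.3,0,0,0,0.5,-0.3,0,0,0,0.5,-0.3,0,0,0,0.5,-0.3,0,0,0,0.5,-0.3,0,0,0,0.5,0,0,0,0]
}}

```text
clock: 14.05
position: [0.553, 0.033, -0.0036]
ee_rot: [0.001, 0.1, 0.995, 0.0]
contact_force: [-1.4, 0.2, -0.7]
width: 0.0644
gripper_force: 0.4
```

```bash
python3 -c "
from h import *
st();d=save('scene','s5')
cv2.imwrite('pics/s5c.png',cv2.resize(d['color'][130:240,250:390,::-1],None,fx=5,fy=5,interpolation=cv2.INTER_CUBIC))"
```

```text
t 14.05 stop x,y mm -70.5 5.4 z -3.6 Fstop -1.46 -0.05 -0.69
```

View pics/s5c.png

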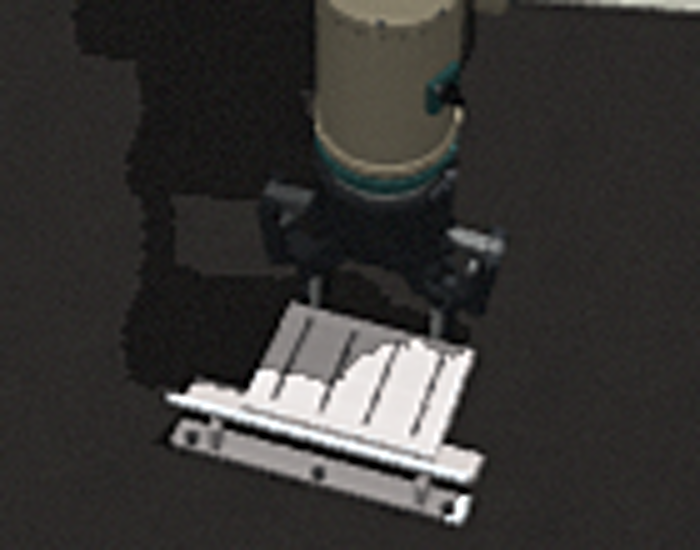

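The module is flush with both fingers and square to the stop, with its far edge riding up. The metal back spans (295,305) to (445,450). Continue.

{"api": "send_rows", "payload": {
  "steps": [0.5,-0.3,0,0,0,0.5,-0.3,0,0,0,0.5,-0.3,0,0,0,0.5,-0.3,0,0,0,0.5,-0.3,0,0,0,0.5,-0.3,0,0,0,0.5,-0.3,0,0,0,0.5,-0.3,0,0,0,0.5,-0.3,0,0,0,0.5,-0.3,0,0,0,0.5,0,0,0,0]
}}

```text
clock: 15.2
position: [0.5819, 0.0271, -0.0036]
ee_rot: [0.001, 0.1, 0.995, 0.0]
contact_force: [-1.4, 0.2, -1.0]
width: 0.0641
gripper_force: 0.1
```

```bash
python3 -c "
from h import *
st()"
```

```text
t 15.2 stop x,y mm -41.0 5.5 z -3.6 Fstop -1.4 -0.05 -1.04
```

{"api": "send_rows", "payload": {
  "steps": [0.5,-0.3,0,0,0,0.5,-0.3,0,0,0,0.5,-0.3,0,0,0,0.5,-0.3,0,0,0,0.5,-0.2,0,0,0,0.5,-0.2,0,0,0,0.5,0,0,0,0]
}}

```text
clock: 15.9
position: [0.5972, 0.024, -0.0037]
ee_rot: [0.0, 0.1, 0.995, 0.0]
contact_force: [-0.7, -0.1, 0.5]
width: 0.064
gripper_force: 0.2
```

Run:
```python
from h import *
st();d=save('top','t6');s=save('scene','s6')
for sx in (0,):
  for n,dd in(('top',d),('scene',s)):
    print(n,[(X,proj(dd,np.append(f+S*X[0]/1e3+Y*X[1]/1e3,X[2]/1e3)).round(1).tolist()) for X in((0,5,0),(58,5,77),(58,-50,77),(58,60,77),(40,5,52))])
A=cv2.resize(d['color'][165:235,270:360,::-1],None,fx=6,fy=6,interpolation=cv2.INTER_CUBIC)
B=cv2.resize(s['color'][150:220,265:355,::-1],None,fx=6,fy=6,interpolation=cv2.INTER_CUBIC)[:,:540]
cv2.imwrite('pics/c6.png',cv2.resize(np.hstack([A,B]),(800,311)))
```

```text
t 15.9 stop x,y mm -25.4 5.5 z -3.7 Fstop -0.68 -0.2 0.49
top [((0, 5, 0), [318.8, 204.9]), ((58, 5, 77), [322.3, 183.8]), ((58, -50, 77), [338.6, 187.2]), ((58, 60, 77), [306.0, 180.4]), ((40, 5, 52), [321.1, 190.6])]
scene [((0, 5, 0), [318.4, 213.9]), ((58, 5, 77), [312.2, 219.0]), ((58, -50, 77), [292.4, 213.7]), ((58, 60, 77), [332.2, 224.5]), ((40, 5, 52), [314.2, 217.5])]
```

View pics/c6.png

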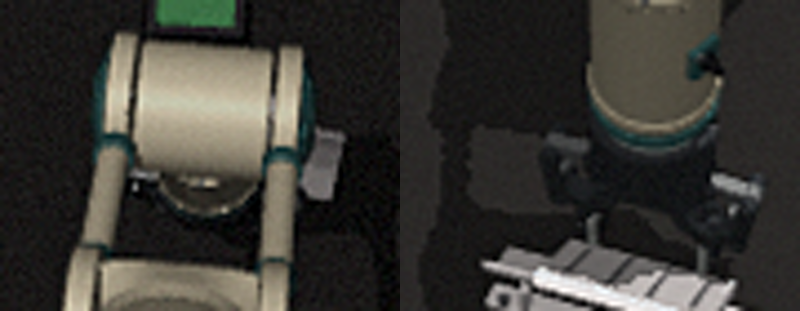

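The right half shows the module leaning, its edge poking over the stop from (485,265) to (735,300). A few more millimetres, by force.

{"api": "send_rows", "payload": {
  "steps": [0.5,-0.2,0,0,0,0.5,-0.2,0,0,0,0.5,0,0,0,0]
}}

```text
clock: 16.3
position: [0.6009, 0.0232, -0.0037]
ee_rot: [0.0, 0.1, 0.995, 0.0]
contact_force: [-1.6, 0.3, -1.4]
width: 0.064
gripper_force: 0.4
```

```bash
python3 -c "
from h import *
st()"
```

```text
t 16.3 stop x,y mm -21.6 5.5 z -3.7 Fstop -1.61 0.0 -1.41
```

{"api": "send_rows", "payload": {
  "steps": [0.5,-0.2,0,0,0,0.5,0,0,0,0]
}}

```text
clock: 16.5
position: [0.6029, 0.0228, -0.0037]
ee_rot: [0.0, 0.1, 0.995, 0.0]
contact_force: [-0.7, 0.8, -0.4]
width: 0.0643
gripper_force: 0.4
```

{"api": "send_rows", "payload": {
  "steps": [0.5,-0.2,0,0,0,0.5,0,0,0,0]
}}

```text
clock: 16.7
position: [0.604, 0.0226, -0.0037]
ee_rot: [-0.001, 0.1, 0.995, 0.0]
contact_force: [-3.2, 0.2, 0.9]
width: 0.0642
gripper_force: 1.4
```

```bash
python3 -c "
from h import *
st()"
```

```text
t 16.7 stop x,y mm -18.5 5.5 z -3.7 Fstop -3.15 -0.4 0.94
```

{"api": "send_rows", "payload": {
  "steps": [0.5,0.1,0,0,0,0.5,0.2,0,0,0,0.5,0.4,0,0,0,0.5,1,0,0,0,0.5,2,0,0,0,0.5,3,0,0,0,0.5,3,0,-1,0,0.5,0,0,-4,0,0.5,0,0,-4,0,1,0,0,-4,0,1,0,0,-4,0,1,0,0,0,0]
}}

```text
clock: 17.9
position: [0.5129, 0.0418, 0.1721]
ee_rot: [0.006, 0.1, 0.995, 0.0]
contact_force: [0.4, 0.3, 0.0]
width: 0.0854
gripper_force: 0.0
```

{"api": "send_rows", "payload": {
  "steps": [1,2,0,0,8.2,1,0,0,0,8.2,1,0,0,0,8.2,1,0,0,0,8.2,1,0,0,0,8.2,1,0,0,0,8.2,1,0,0,0,8.2,1,0,0,0,8.2,1,0,0,0,8.2,1,0,0,0,8.2,1,0,0,0,8,1,0,0,0,0]
}}

```text
clock: 19.1
position: [0.4889, 0.0459, 0.1655]
ee_rot: [-0.0, 0.774, 0.633, -0.0]
contact_force: [0.4, 0.2, -0.2]
width: 0.0854
gripper_force: 0.0
```

Run:
```python
from h import *
st();rel();d=save('top','t7');s=save('scene','s7')
A=cv2.resize(d['color'][165:235,270:360,::-1],None,fx=6,fy=6,interpolation=cv2.INTER_CUBIC)
B=cv2.resize(s['color'][170:240,270:360,::-1],None,fx=6,fy=6,interpolation=cv2.INTER_CUBIC)
C=cv2.resize(s['color'][130:200,180:270,::-1],None,fx=6,fy=6,interpolation=cv2.INTER_CUBIC)
cv2.imwrite('pics/c7.png',cv2.resize(np.vstack([np.hstack([A,B]),np.hstack([C,C])]),(771,600)))
# white pixels per column top row of component in top view
for n,dd,(y0,y1,x0,x1) in(('top',d,(172,215,290,350)),('scene',s,(190,245,275,352))):
    m=dd['color'][y0:y1,x0:x1].astype(int).min(2)>110
    for x in range(4,x1-x0,9): r=np.where(m[:,x])[0]; print(n,x+x0,(r[[0,-1]]+y0) if len(r) else None)
```

```text
t 19.1 stop x,y mm -135.9 5.2 z 165.5 Fstop 0.31 0.25 -0.24
t 19.1 pos [0.4889 0.0459 0.1655] yawx 78.52 F [ 0.36  0.18 -0.24] w 0.0854
top 294 [206 214]
top 303 [186 214]
top 312 [182 214]
top 321 [184 212]
top 330 [186 197]
top 339 [193 208]
top 348 None
scene 279 None
scene 288 [207 215]
scene 297 [208 221]
scene 306 [207 224]
scene 315 [209 226]
scene 324 [214 229]
scene 333 [214 231]
scene 342 [220 233]
scene 351 None
```

The numbers match: the upper edge is at row 184, against 183.8 predicted for the lean at the foot line. Now straddle the upper edge.

{"api": "send_rows", "payload": {
  "steps": [1,0,3,0,0,1,0,4,0,0,1,0,4,0,0,1,0,4,0,0,1,0,3.3,0,0,1,0,0,0,0,1,0,0,3,0,1,0,0,3,0,1,0,0,2,0,1,0,0,0,0,1,0,0,0,0]
}}

```text
clock: 20.3
position: [0.6687, 0.0095, 0.0864]
ee_rot: [-0.0, 0.774, 0.633, -0.0]
contact_force: [0.6, 0.3, 0.2]
width: 0.0857
gripper_force: 0.0
```

```bash
python3 -c "
from h import *
st();rel()"
```

```text
t 20.3 stop x,y mm 47.5 5.7 z 86.4 Fstop 0.49 0.36 0.24
t 20.3 pos [0.6687 0.0095 0.0864] yawx 78.56 F [0.55 0.26 0.24] w 0.0857
```

{"api": "send_rows", "payload": {
  "steps": [1,0,0,1.2,0,1,0,0,1.2,0,1,0,0,0,0,0.7,0,0,0,0,0.4,0,0,0,0,0.2,0,0,0,0,0.1,0,0,0,0,0,0,0,0,0,-0.1,0,0,0,0,-0.1,0,0,0,0],
  "newtons": 20
}}

```text
clock: 21.3
position: [0.6692, 0.0093, 0.0624]
ee_rot: [-0.0, 0.774, 0.633, 0.0]
contact_force: [0.0, -0.2, 0.7]
width: 0.0385
gripper_force: 0.0
```

```bash
python3 -c "
from h import *
st();rel()"
```

```text
t 21.3 stop x,y mm 48.1 5.6 z 62.4 Fstop 0.04 -0.17 0.69
t 21.3 pos [0.6692 0.0093 0.0624] yawx 78.5 F [ 0.01 -0.17  0.69] w 0.0385
```

{"api": "send_rows", "payload": {
  "steps": [-0.2,0,-0.2,0,0,-0.25,0,-0.2,0,0,-0.25,0,-0.2,0,0,-0.25,0,-0.2,-0.1,0,-0.25,0,-0.2,-0.1,0,-0.25,0,-0.2,-0.1,0,-0.25,0,-0.2,-0.1,0,-0.25,0,-0.2,-0.1,0,-0.25,0,0,0,0]
}}

```text
clock: 22.2
position: [0.6535, 0.0126, 0.0677]
ee_rot: [0.0, 0.774, 0.633, 0.0]
contact_force: [0.7, 1.0, 1.0]
width: 0.032
gripper_force: 0.4
```

```bash
cat >> h.py <<'E'
def prof():
    d=get_image('top')
    for x in(300,306,312,318,324,330,336,342):
        c=d['color'][170:235,x].astype(int).min(1)>110; r=np.where(c)[0]; print(x,(r[[0,-1]]+170) if len(r) else None,end=' ')
    print()
E
python3 -c "
from h import *
st();rel();prof()"
```

```text
t 22.2 stop x,y mm 32.0 5.6 z 67.7 Fstop 0.49 1.12 0.99
t 22.2 pos [0.6535 0.0126 0.0677] yawx 78.5 F [0.71 1.   0.99] w 0.032
300 [190 218] 306 [183 217] 312 [192 217] 318 [170 218] 324 [170 217] 330 [170 217] 336 [178 234] 342 [199 209]
```

{"api": "send_rows", "payload": {
  "steps": [-0.25,0,-0.25,-0.15,0,-0.25,0,-0.25,-0.1,0,-0.25,0,-0.25,-0.15,0,-0.25,0,-0.25,-0.1,0,-0.25,0,-0.25,-0.1,0,-0.25,0,-0.25,-0.1,0,-0.25,0,0,0,0]
}}

```text
clock: 22.95
position: [0.6383, 0.0156, 0.0744]
ee_rot: [-0.0, 0.774, 0.633, -0.0]
contact_force: [0.4, 0.4, 0.4]
width: 0.032
gripper_force: 0.1
```

Run:
```python
from h import *
st();prof()
s=save('scene','s8')
cv2.imwrite('pics/c8.png',cv2.resize(s['color'][160:240,260:360,::-1],None,fx=7,fy=7,interpolation=cv2.INTER_CUBIC))
for x in range(285,345,6):
    c=s['color'][170:245,x].astype(int); r=np.where(c.min(1)>110)[0]+170; g=np.where((c[:,1]>c[:,0]+20)&(c[:,1]>c[:,2]+20))[0]+170
    print(x,r[[0,-1]] if len(r) else None,g[[0,-1]] if len(g) else None,len(g))
for X in((35,5,90),(40,5,52),(0,5,0),(0,5,96),(-7,5,0)): print(X,proj(s,np.append(f+S*X[0]/1e3+Y*X[1]/1e3,X[2]/1e3)).round(1))
```

```text
t 22.95 stop x,y mm 16.5 5.6 z 74.4 Fstop 0.28 0.45 0.42
300 [186 224] 306 [170 224] 312 [170 224] 318 [170 224] 324 [170 224] 330 [170 234] 336 [170 230] 342 [203 209] 
285 [209 218] None 0
291 [206 219] None 0
297 [202 221] None 0
303 [202 223] None 0
309 [203 224] None 0
315 [206 226] None 0
321 [207 228] None 0
327 [208 229] None 0
333 [210 231] None 0
339 [219 233] None 0
(35, 5, 90) [314.7 209.4]
(40, 5, 52) [314.2 217.5]
(0, 5, 0) [318.4 213.9]
(0, 5, 96) [318.6 197.2]
(-7, 5, 0) [319.1 211.8]
```

{"api": "send_rows", "payload": {
  "steps": [-0.25,0,-0.3,-0.1,0,-0.25,0,-0.3,-0.1,0,-0.25,0,-0.3,-0.1,0,-0.25,0,-0.3,-0.1,0,-0.25,0,-0.3,-0.1,0,-0.25,0,-0.3,-0.1,0,-0.25,0,-0.3,0,0,-0.25,0,-0.3,0,0,-0.25,0,-0.3,0,0,-0.25,0,-0.3,0,0,-0.25,0,-0.3,0,0,-0.25,0,0,0,0]
}}

```text
clock: 24.25
position: [0.606, 0.0222, 0.0803]
ee_rot: [-0.0, 0.774, 0.633, -0.0]
contact_force: [0.6, -0.5, 0.3]
width: 0.0321
gripper_force: 0.0
```

```bash
cat >> h.py <<'E'
def sp(*Xs):
    s=get_image('scene')
    for x in range(285,345,6):
        c=s['color'][150:245,x].astype(int); r=np.where(c.min(1)>110)[0]+150; g=np.where((c[:,1]>c[:,0]+15)&(c[:,1]>c[:,2]+15))[0]+150
        print(x,r[[0,-1]] if len(r) else None,'green',g[[0,-1]] if len(g) else None,len(g))
    for X in Xs: print(X,proj(s,np.append(f+S*X[0]/1e3+Y*X[1]/1e3,X[2]/1e3)).round(1))
E
python3 - <<'E'
from h import *
st();sp((0,5,96),(-9,5,96),(0,5,0))
E
```

```text
t 24.25 stop x,y mm -16.5 5.5 z 80.3 Fstop 0.68 -0.38 0.33
285 [209 218] green None 0
291 [206 219] green None 0
297 [208 221] green None 0
303 [187 223] green None 0
309 [188 224] green [200 207] 7
315 [193 226] green [202 209] 2
321 [210 228] green [205 208] 2
327 [192 229] green [197 212] 9
333 [194 231] green [203 204] 2
339 [195 233] green [201 202] 2
(0, 5, 96) [318.6 197.2]
(-9, 5, 96) [319.5 194.4]
(0, 5, 0) [318.4 213.9]
```

Run:
```python
from h import *
s=save('scene','s9')
cv2.imwrite('pics/c9.png',cv2.resize(s['color'][150:240,255:365,::-1],None,fx=6.6,fy=6.6,interpolation=cv2.INTER_CUBIC))
```

```text
(no output)
```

View pics/c9.png

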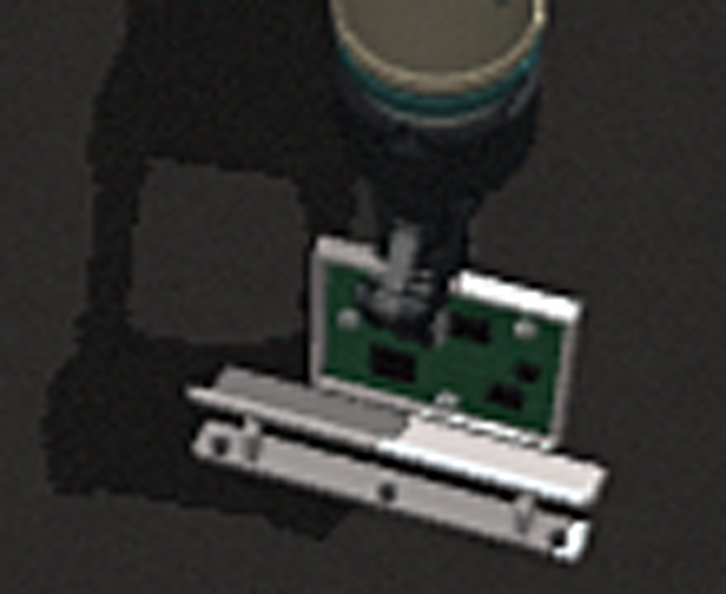

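The module stands upright between the fingers, with its top edge running from (320,245) to (580,305) and the green side towards the stop. Next: narrow the gap a little and draw it past upright so the front finger catches it.

{"api": "send_rows", "payload": {
  "steps": [-0.35,0,-0.2,0,0,-0.4,0,-0.2,0,0,-0.45,0,-0.2,0,0,-0.45,0,-0.2,0,0,-0.45,0,-0.2,0,0,-0.45,0,-0.2,0,0,-0.45,0,0,0,0]
}}

```text
clock: 25.05
position: [0.5943, 0.0245, 0.0803]
ee_rot: [-0.0, 0.774, 0.633, -0.0]
contact_force: [-0.3, -0.2, 0.5]
width: 0.0236
gripper_force: 0.1
```

Run:
```python
from h import *
st();rel();sp((-20,5,96),(-30,5,94))
```

```text
t 25.05 stop x,y mm -28.3 5.4 z 80.3 Fstop -0.22 -0.21 0.55
t 25.05 pos [0.5943 0.0245 0.0803] yawx 78.5 F [-0.25 -0.16  0.55] w 0.0236
285 [209 218] green None 0
291 [206 219] green None 0
297 [208 221] green None 0
303 [197 223] green None 0
309 [182 224] green [186 207] 19
315 [210 226] green [195 208] 7
321 [212 228] green [198 208] 11
327 [186 229] green [190 212] 18
333 [188 231] green [192 213] 17
339 [190 233] green [194 206] 13
(-20, 5, 96) [320.7 191. ]
(-30, 5, 94) [321.8 188.4]
```

{"api": "send_rows", "payload": {
  "steps": [-0.45,0,-0.3,0.1,0,-0.45,0,-0.3,0.1,0,-0.45,0,-0.3,0.15,0,-0.45,0,-0.3,0.15,0,-0.42,0,-0.25,0.15,0,-0.4,0,-0.25,0.15,0,-0.37,0,-0.25,0.15,0,-0.35,0,-0.25,0.2,0,-0.32,0,-0.25,0.2,0,-0.3,0,-0.25,0.25,0,-0.27,0,-0.25,0.25,0,-0.25,0,0,0,0]
}}

```text
clock: 26.3
position: [0.565, 0.0305, 0.0613]
ee_rot: [-0.001, 0.774, 0.633, -0.0]
contact_force: [-1.3, -0.1, -0.7]
width: 0.0321
gripper_force: 0.5
```

Run:
```python
from h import *
st();rel();sp((-67,5,80),(-74,5,73),(-12,5,0))
```

```text
t 26.3 stop x,y mm -58.3 5.4 z 61.3 Fstop -1.3 -0.34 -0.71
t 26.3 pos [0.565  0.0305 0.0613] yawx 78.51 F [-1.34 -0.08 -0.71] w 0.0321
285 [209 218] green None 0
291 [206 219] green None 0
297 [208 221] green None 0
303 [203 223] green None 0
309 [175 224] green [182 206] 24
315 [177 226] green [179 207] 13
321 [210 228] green [193 209] 17
327 [212 229] green [193 211] 19
333 [181 231] green [184 213] 25
339 [182 233] green [186 210] 22
(-67, 5, 80) [325.5 180. ]
(-74, 5, 73) [326.2 179.3]
(-12, 5, 0) [319.6 210.3]
```

{"api": "send_rows", "payload": {
  "steps": [-0.19,0,-0.15,0.28,0,-0.13,0,-0.15,0.28,0,-0.06,0,-0.15,0.29,0,0,0,-0.12,0.33,0,0.06,0,-0.12,0.33,0,0.12,0,-0.11,0.33,0,0.18,0,-0.06,0.32,0,0.23,0,-0.06,0.32,0,0.29,0,-0.06,0.31,0,0.29,0,0,0,0]
}}

```text
clock: 27.35
position: [0.5562, 0.0323, 0.0335]
ee_rot: [-0.0, 0.774, 0.633, -0.0]
contact_force: [0.0, 0.2, 0.3]
width: 0.055
gripper_force: 0.0
```

Run:
```python
from h import *
st();rel();sp((-90,5,56),(-95,5,48),(-12,5,0))
```

```text
t 27.35 stop x,y mm -67.3 5.4 z 33.5 Fstop -0.01 0.24 0.32
t 27.35 pos [0.5562 0.0323 0.0335] yawx 78.5 F [0.03 0.23 0.32] w 0.055
285 [209 218] green None 0
291 [206 219] green None 0
297 [210 221] green None 0
303 [204 223] green None 0
309 [187 224] green [193 206] 14
315 [180 226] green [182 207] 9
321 [187 228] green [198 209] 12
327 [212 229] green [188 211] 20
333 [184 231] green [186 212] 18
339 [186 233] green [188 211] 17
(-90, 5, 56) [327.7 177.9]
(-95, 5, 48) [328.1 178. ]
(-12, 5, 0) [319.6 210.3]
```

Run:
```python
from h import *
s=save('scene','s10'); t=save('top','t10')
W=lambda x,y,z:np.append(f+S*x/1e3+Y*y/1e3,z/1e3)
for th in(40,30,20,10,0):
    c,q=np.cos(np.radians(th)),np.sin(np.radians(th))
    # component face: pivot metal corner (-10,0), normal up
    fn=lambda u,y:W(-10-u*c+9*q,y,u*q+9*c)
    print(th,'comp face far L/R near L/R scene',*[proj(s,fn(u,y)).round(1) for u in(96,0) for y in(60,-50)],'top',*[proj(t,fn(u,y)).round(1) for u in(96,0) for y in(60,-50)])
for n,d,b in(('scene',s,(165,245,280,360)),('top',t,(180,260,280,350))):
    c=d['color'][b[0]:b[1],b[2]:b[3]].astype(int); g=((c[...,1]>c[...,0]+12)&(c[...,1]>c[...,2]+12)); w=c.min(2)>110
    p=np.argwhere(g); print(n,len(p))
    print('\n'.join(''.join('g' if g[i,j] else 'w' if w[i,j] else '.' for j in range(g.shape[1]))+f' {i+b[0]}' for i in range(0,60)))
```

```text
40 comp face far L/R near L/R scene [345.5 183.9] [307.8 174.2] [337.5 216.5] [300.5 206.6] top [297.1 220.6] [330.1 227.6] [302.8 202.4] [334.2 209. ]
30 comp face far L/R near L/R scene [346.2 183.1] [309.1 173.6] [337.6 216. ] [300.6 206. ] top [296.6 224.4] [329.3 231.3] [302.7 202.7] [334.1 209.3]
20 comp face far L/R near L/R scene [346.7 183.4] [310.  173.9] [337.8 215.4] [300.8 205.5] top [296.3 227.4] [328.7 234.4] [302.6 203.1] [334.  209.7]
10 comp face far L/R near L/R scene [346.9 184.6] [310.7 175.2] [337.9 214.9] [300.9 205. ] top [296.2 229.7] [328.3 236.6] [302.5 203.5] [333.9 210.1]
0 comp face far L/R near L/R scene [346.8 186.7] [311.1 177.4] [338.1 214.4] [301.1 204.5] top [296.3 231.2] [328. 238.] [302.4 203.9] [333.9 210.5]
scene 620
................................................................................ 165
................................................................................ 166
................................................................................ 167
..............................................................................
[... 8574 characters left out ...]
ww................... 230
.....wwww...............wwww..www....gggggggg..wwww................... 231
.....wwww.....................www.....ggggggg..wwww................... 232
.....wwww....................www....ww.....ggg.wwww................... 233
....wwww....................wwww.......wwwwggg.wwww................... 234
....wwwww.....................ww.w.........ww..www.................... 235
......ww.....................ww................wwww................... 236
.............................ww................www.................... 237
...............................................www.................... 238
...............................................ww..................... 239
```

The board outline matches flat: far corners at (347,189) and (312,179), near corner at (339,215), forces zero. The fingers are clear above it, so I'll lift away and check everything unobstructed.

{"api": "send_rows", "payload": {
  "steps": [0.29,0,0,-1,0,0.29,0,0,-3,0,0.29,0,0,-4,0,0.29,0,0,-4,0,0.29,0,0,-4,0,0.29,3,-3,0,0,0.29,3,-3,0,0,0.29,3,-3,0,0,0.29,3,-3,0,0,0.29,3,-3,0,0,0.29,3,-2,0,0,0.29,0,0,0,0]
}}

```text
clock: 28.7
position: [0.4236, 0.246, 0.1951]
ee_rot: [-0.001, 0.773, 0.635, 0.001]
contact_force: [0.3, -0.7, -0.5]
width: 0.0553
gripper_force: 0.0
```

Run:
```python
from h import *
st()
s=save('scene','s11'); t=save('top','t11')
for n,d in(('scene',s),('top',t)):
    b=(165,245,280,360) if n=='scene' else (195,250,280,350)
    c=d['color'][b[0]:b[1],b[2]:b[3]].astype(int); g=((c[...,1]>c[...,0]+12)&(c[...,1]>c[...,2]+12)).astype(np.uint8)
    k=cv2.minAreaRect(np.argwhere(cv2.morphologyEx(g,cv2.MORPH_OPEN,np.ones((2,2))))[:,::-1].astype(np.float32))
    pts=np.argwhere(g)[:,::-1].astype(np.float32); h=cv2.approxPolyN(pts[:,None],4) if hasattr(cv2,'approxPolyN') else None
    P=np.array([((ray(d,*(q+[b[2],b[0]]),.009)[:2]-f)@np.c_[S,Y]*1e3) for q in np.reshape(h,(-1,2))]); print(n,P.round(0).tolist(),np.linalg.norm(np.roll(P,1,0)-P,axis=1).round(0))
# others: difference to first images away from module
    o=np.load('pics/%s0.npz'%n)['color'].astype(int); df=(abs(d['color'].astype(int)-o).max(2)>60).astype(np.uint8)
    nn,l,st_,ce=cv2.connectedComponentsWithStats(df); print([(st_[i].tolist()) for i in range(1,nn) if st_[i,4]>25])
jar=np.array([.5043,-.3165])
for n,d in(('scene',s),('top',t)):
    u,v=proj(d,[*jar,.0665]); u0,v0=proj(d,[*jar,.005]); print(n,'cap exp',u.round(1),v.round(1),'base',u0.round(1),v0.round(1))
    x0,y0=int(u)-22,int(v)-18; c=d['color'][y0:y0+45,x0:x0+45].astype(int).mean(2)
    print('\n'.join(''.join('.:-=+*#%@'[min(8,int(q/26))] for q in r)+f' {y0+i}' for i,r in enumerate(c)),'x0',x0)
```

```text
t 28.7 stop x,y mm -240.1 188.0 z 195.1 Fstop 0.42 -0.68 -0.46
scene [[105.0, 16.0], [-16.0, -41.0], [-97.0, -41.0], [-97.0, 91.0]] [215. 133.  81. 132.]
[[344, 0, 148, 135, 6995], [374, 0, 30, 18, 159], [430, 0, 6, 6, 26], [510, 1, 51, 60, 1301], [535, 0, 25, 8, 50], [300, 11, 32, 45, 464], [499, 18, 13, 17, 99], [292, 49, 12, 19, 76], [287, 73, 70, 57, 1832], [201, 153, 14, 13, 146], [202, 168, 16, 7, 31], [303, 170, 48, 47, 1237]]
top [[-95.0, -42.0], [-99.0, 59.0], [-8.0, 61.0], [-9.0, -41.0]] [ 86. 101.  91. 101.]
[[295, 202, 39, 43, 1066], [176, 222, 87, 142, 2724], [414, 233, 14, 12, 123], [226, 271, 5, 10, 34], [157, 299, 47, 46, 848], [290, 298, 77, 72, 2601], [82, 328, 70, 72, 2164], [36, 331, 33, 23, 250], [250, 333, 55, 67, 1571], [204, 336, 13, 22, 100], [14, 340, 49, 52, 1406], [75, 351, 17, 19, 131], [318, 372, 22, 8, 59], [7, 378, 33, 22, 251], [347, 380, 18, 20, 149], [324, 383, 16, 15, 88]]
scene cap exp 206.9 157.7 base 211.4 169.4
#########-::::::::::::::::::::::::::::::::::: 139
###%####*-::::::::::::::::::::::::::::::::::: 140
#######%=::::::::::::::::::::::::::
[... 3719 characters left out ...]
***************************:%..::..:.:* 250
.:=******************************:%..:::...:* 251
.-+##****************************.=.....:..:+ 252
:=%*#===+*##**+******************:=...:.....= 253
......-=+#*#==-+*##**************-=..::.....= 254
.:...........==+#*#++=+**#******=+:...::::.:= 255
.....:..............-=+#*#=+++***+..::...:.:= 256
.:....:..:..:..............-=+#*#-....:..::.= 257
.....:.:.:...:..::...:.:...........:..:.::..: 258
.::...:......::.::.:..:.:.........::::.:::..: 259
::.:......:.:::......::....:.....:.::....:..: 260
..:.:.::...:.:.::.::.:....:...:.....:.:.:.:.- 261
::.:.:.........:::..::.:::...:.:............: 262
::...:.::...:.:::....::..:........:..:.:::..- 263 x0 399
```

```bash
python3 -c "
from rig import *
print(sign_off())"
```

```text
the job is handed in; nothing more can be done
None
```

I handed the job in at about 29 s: the jar stands upright in the tray and the module lies flat, components up, in front of the stop, but it slipped off the finger somewhere below about 50 degrees, so I can't confirm the last part of its drop was soft.

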